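Quick spin in a small bench centrifuge

ROBOT

A 7-joint arm with a two-finger parallel gripper is mounted at the origin on a cart in front of the work surface, level with it; the furniture and walls round the work are solid. World frame = base frame: x ahead of the robot, y to its left, z up, the work surface at z = 0. Lengths are in m, angles in rad, forces in N, time in s.
With the tool pointing down it reaches from about 0.35 to 0.9 m from the base axis. Payload 7.2 kg.
Tool frame: the origin (TCP) lies between the finger pads; the fingertips stand 22 mm ahead of it and the grasp point (between the pads) lies 3 mm ahead of it; z points along the fingers, y is the direction in which the jaws open and shut (so a half turn about z gives the same grasp; the last joint's range is limited). The gripper opens to 85 mm and grips with 20 to 120 N. Pads are 22 mm wide; open, the fingers measure 114 mm over their backs; the gripper's body (76 mm by 85 mm) begins 54 mm behind the grasp point. The pads swing forward as they close: fully open they stand 13 mm farther back than shut.
Start: joints at [-1.194, 0.411, -0.013, 1.596, 0.006, 1.134, -0.082], TCP at [0.269, 0.564, 0.215] pointing down, gripper open.
Joint ranges: [-2.95, 2.95], [-0.29, 1.99], [-1.47, 1.44], [0.14, 2.54], [-1.03, 4.17], [0.13, 1.85], [-2.86, 2.86]. Speed limits (rad/s): [2.39, 2.39, 3.01, 3.01, 3.14, 3.14, 3.14].

INTERFACE

Orientations are given as a unit quaternion [w, x, y, z].
In Python, from bench import bot, grab_frame gives the robot as it stands.
- The arm moves only by the shell command python3 -m handwheel 'ROWS'. ROWS is text: rows parted by semicolons, each of 7 numbers parted by spaces: the turn, a rotation vector about the tool's x, y, z in rad, then the shift along the tool's x, y, z in mm, then the closure, from 0 (fully open) to 1 (shut). In form: ax ay az x y z hand; .... A call has 1 to 12 rows; each row is the pose to reach, as a shift and turn from the pose measured when the call began, along the tool's axes at that moment; what a row does not reach only later rows make up. A row lasts 1/12 s, in which the tool goes at most 41.7 mm and 7.16 degrees, less where a joint would pass 70% of its speed; a pose out of reach is approached as far as the arm can. A call with a gripper value outside its range is refused whole. The fingers move at their own pace and stop on an object; the grip force is fixed at half the most. Time passes only in rows, so rows that repeat a pose let the fingers close. It gives the time, the measured TCP pose, the force and the opening at its end, in the units of the state.
- bot.state(): the state, without advancing time (a new reading comes with each control period).
- grab_frame(name): name is "scene" or "side" or "wrist"; returns a dict with "frame" (480x640x3 uint8, blue, green, red), "intrinsics" (3x3 intrinsics, pixels), "R" (3x3) and "t" (3): a world point X has camera coordinates R X + t; the wrist camera has in their place "tool_from_camera" (4x4, takes a point from camera to tool coordinates, whose origin is the TCP and whose axes are the flange's). Camera axes: x right, y down, z forward; pixel columns grow to the right and rows downward; lengths in m; the calibration is good to about 2 mm. The wrist camera is an equidistant fisheye: a pixel r from the principal point sees the ray r / f radians off the axis. A picture is of the moment at which its call begins: read the wrist's pose just before it. There is no depth.
- bot.sign_off(): hands the job in, once; it reports no verdict.
The state is a dict: "time": time; "joint_pos": joint angles; "qvel": joint speeds; "effort": joint torques, N m; "position": TCP position; "eef_rot": TCP orientation; "contact_force": force on the tool from outside, world axes, zero at the start; "torque": the same for the moment, N m; "width": opening from 0.0 (shut) to 1.0 (fully open).
Only numpy, scipy, OpenCV 4.12 (cv2) and the standard library are available. Lean on these libraries where they do the work, as an engineer would, in place of code of your own. Each camera call takes 0.05 s, during which the arm holds its last target.

TASK

Spin the tubes down in the small bench centrifuge: switch it on by pressing the rear end, the one with the white dot, of its black mains rocker, then push the sprung lid down until the catch snaps over it, then press the blue quick-spin key. The rotor runs only while the blue key is down, so finish with a fingertip still holding it fully down. Only press and push: do not lift the lid farther open, do not press the green timed-start key, and leave the bottles, the pot and the pen where they stand.

Things in the scene. Friction and masses are not known exactly. Their poses are not given: they have to be found in the camera images.
- centrifuge: Light grey bench centrifuge, fixed, 264 (x) by 210 (y) mm. Origin on the worktop, 142 mm behind the front face, mid width; x points from the front (keys) to the back, y left, z up. Flat deck at z = 120 mm; from x = -72 to -142 mm a dark panel slopes down 15 degrees (z 120 to 101). On it at x = -107: rocker y = -70, dark display y = -12, green key y = 33, blue key y = 74 mm
- rocker_on (a point): White dot on top of the rear (lid side) half of the black mains rocker, 11.5 mm from its pivot. Rocker 37 mm long (front to back), 21 wide, its top 7 mm off the panel at the pivot; it tips about the machine's y axis. Off, this end stands up; press it down. Site z: normal of the rocker's face, x to the rear
- rocker (a joint): Rocker angle, rad: 0 off (start), 0.28 on. Past the middle (0.14) it snaps over by itself and stays. Needs about 5 N at the dot, which goes down about 3 mm
- lid (a joint): Lid angle, rad: 0 shut, positive open; starts at 0.8 to 1.05 and stays there until pushed; stops at -0.025 when pressed hard. The hinge is sprung: unless caught, a lid let go springs open again (0.6 or more). Pushing it down takes 1 to 3 N near its front, 3 to 6 N over the last 13 mm; the catch snaps at about 0.01, so press to just below 0
- lid_hinge (a point): Middle of the lid's hinge axis, at x = 105, y = 0, z = 132 mm in the centrifuge's frame; the axis is the machine's y axis. Site axes turn with the lid; shut, they are those of the centrifuge
- lid_push (a point): Point on the lid's upper (outer) face, mid width, 125 mm from the hinge axis: a good place to push. Lid: plate 162 x 148 x 12 mm with a flush clear round window, reaching 152 mm forward of the axis; its upper face is 6 mm off the axis, 138 mm above the worktop when shut. Site z: outward normal; x from front edge to hinge
- catch (a joint): Grey ribbed catch, 13 x 26 x 7 mm, on the deck just in front of the shut lid. 0 home, positive (to 0.009 m) pushed forward, away from the lid. The closing lid pushes it about 5 mm forward; it springs home to 0 when the lid is caught. Leave it free
- blue_key_top (a point): Centre of the top of the blue quick-spin key, the leftmost on the panel, 24 by 26 mm, 8 mm proud of the panel. Site z is its outward normal (tilted 15 degrees forward from vertical)
- blue_key (a joint): Travel of the blue key in m: 0 up, 0.005 fully down along its normal; sprung, 1.2 N to start and about 4.2 N fully down
- green_key_top (a point): Centre of the top of the green timed-start key, same shape, 41 mm to the right of the blue one. Not to be pressed
- green_key (a joint): Travel of the green key in m: 0 up, 0.005 fully down; as the blue key
- dropper_bottle: Amber dropper bottle with a black teat, 34 mm across, 84 mm tall, loose, to the right of the machine; origin at its foot
- sample_pot: White sample pot with a cream lid, 37 mm across, 42 mm tall, loose, to the left; origin at its foot
- reagent_bottle: Small white reagent bottle with a ribbed cap, 48 mm across, 75 mm tall, loose, to the left; origin at its foot
- marker_pen: Marker pen with a red cap, 132 mm long (its x), 13 mm thick, lying loose in front of the machine; origin at the middle of its underside

How it is judged:
On the way, in this order (a step that is already met when the one before it is completed fails the run):
1. the mains rocker is switched on, the lid still open (value of joint rocker above 0.22 rad and value of joint lid above 0.3 rad), for 0.2 s.
2. the lid is shut and the catch has snapped back over it (value of joint rocker above 0.22 rad and value of joint lid below 0.025 rad and value of joint catch below 0.0015 m), for 0.3 s.
3. the blue key is down (all of step 2 and value of joint blue_key above 0.0035 m), for 0.5 s.
At the end, for the whole second after the job is handed in: Rocker on (above 0.22 of 0.28 rad); lid shut (below 0.025 rad) with the catch home (within 1.5 mm); the blue key held at least 3.5 mm of its 5 mm down with the fingers pressing on the machine (more than 1 N) through the last second (all of step 3 and contact force between the fingers and centrifuge above 1 N); the arm keeps its last pose, push and grip.
It fails at once if the dropper bottle, the sample pot, the small reagent bottle or the marker pen was moved or lifted (20 mm) (distance of any of dropper_bottle, sample_pot, reagent_bottle, marker_pen from where it was at the start of the episode above 0.02 m).
It fails at once if the lid was lifted farther open (past 1.2 rad) (value of joint lid above 1.2 rad).
It fails at once if the green timed-start key was pressed (2.5 mm) (value of joint green_key above 0.0025 m).
It fails at once if the blue quick-spin key was pressed (2.5 mm) while the lid was not shut (value of joint blue_key above 0.0025 m and value of joint lid above 0.04 rad).
It also fails if it takes over 48 s, if anything falls off the work surface, if the arm or the gripper's body presses on something with over 40 N, if the wrist force passes 120 N, or if a joint passes its speed limit or range.

## Working session

There is one attempt and no reset: what is moved stays moved. The work goes in short steps, Python scripts to look and compute and a shell command to move; the robot and the scene stay as the last step left them, time stands still between calls to the robot, and variables do not carry over. Pictures are saved under pics/ and viewed, and the job is handed in when it is done.

```bash
mkdir -p pics; ls; python3 - <<'E'
from bench import bot, grab_frame
import cv2
s=bot.state(); print({k:s[k] for k in s})
for n in ["scene","side","wrist"]:
    f=grab_frame(n); cv2.imwrite(f"pics/{n}0.png",f["frame"])
    print(n,{k:f[k] for k in f if k!="frame"})
E
```

```text
pics
{'time': 0.0, 'joint_pos': array([-1.19417267,  0.4119336 , -0.01271392,  1.59699518,  0.00559793,
        1.13432023, -0.08218619]), 'qvel': array([-4.54380200e-05, -7.61392625e-04, -9.63124347e-04,  6.14680037e-05,
       -1.47011064e-04,  1.06256160e-03,  9.55919694e-04]), 'effort': array([ 6.70166064e-04, -6.00616765e+01,  6.82325587e-01, -2.99406391e+01,
        1.38039669e-02,  1.06928559e-02,  1.12853070e-05]), 'position': array([0.26875594, 0.56370589, 0.21415209]), 'eef_rot': array([-1.23661756e-04,  2.20563562e-01,  9.75372267e-01, -8.00899349e-04]), 'contact_force': array([ 0.29662825, -0.33504409,  0.59453468]), 'torque': array([ 0.02328257, -0.05655306, -0.01476621]), 'width': 1.0031112272505875}
scene {'intrinsics': array([[463.07954616,   0.        , 310.47490972],
       [  0.        , 463.07954616, 233.7885069 ],
       [  0.        ,   0.        ,   1.        ]]), 'R': array([[-0.4778845 , -0.87842198,  0.00110999],
       [-0.78628123,  0.42719346, -0.44639396],
       [ 0.39164809, -0.21419752, -0.89483585]]), 't': array([0.25281674, 0.5019988 , 0.84666369])}
[... 217 characters left out ...]
.01189473],
       [-0.76724252, -0.22357146, -0.60112787],
       [ 0.58122479,  0.15386341, -0.79906433]]), 't': array([-0.20005741,  0.50411192,  0.80108442])}
wrist {'intrinsics': array([[371.64829954,   0.        , 319.13907272],
       [  0.        , 371.64829954, 240.47149192],
       [  0.        ,   0.        ,   1.        ]]), 'tool_from_camera': array([[ 2.13549185e-04, -9.55918897e-01, -2.93630749e-01,
         7.44847892e-02],
       [ 9.99999899e-01,  8.80410278e-05,  4.40652354e-04,
        -4.35782152e-04],
       [-3.95376359e-04, -2.93630814e-01,  9.55918819e-01,
        -1.58991410e-01],
       [ 0.00000000e+00,  0.00000000e+00,  0.00000000e+00,
         1.00000000e+00]])}
```

View pics/scene0.png

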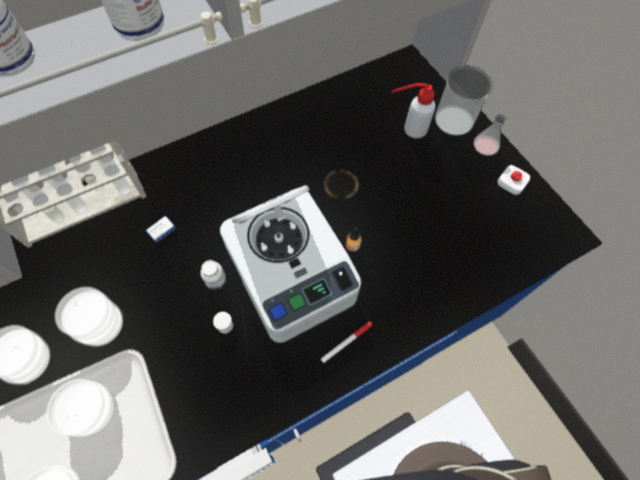

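View pics/side0.png

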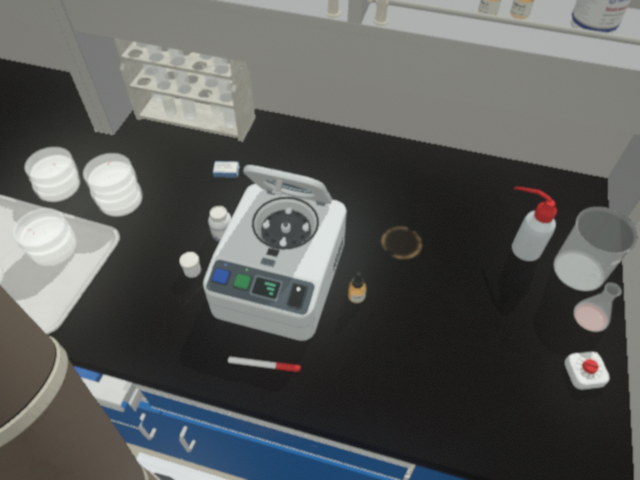

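View pics/wrist0.png

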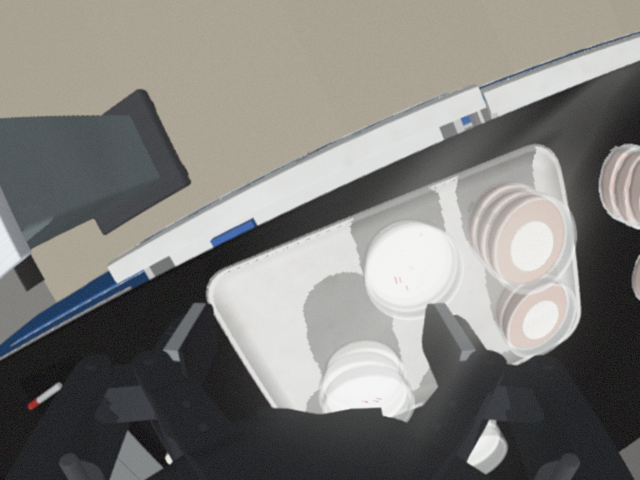

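The scene view has the blue key at about (278,312), green at (297,301) and the rocker at (341,277). In the side view they are at about (220,275), (242,281) and (297,294). I'll enlarge both and triangulate.

```bash
cat > h.py <<'E'
import numpy as np, cv2
from bench import bot, grab_frame
from scipy.spatial.transform import Rotation as Ro
def tri(fs,ps):
    A=[]
    for f,p in zip(fs,ps):
        P=f["intrinsics"]@np.c_[f["R"],f["t"]]
        A+= [p[0]*P[2]-P[0], p[1]*P[2]-P[1]]
    X=np.linalg.svd(np.array(A))[2][-1]; return X[:3]/X[3]
def proj(f,X):
    c=f["R"]@X+f["t"]; u=f["intrinsics"]@c; return u[:2]/u[2]
def ray(f,p,z):
    d=f["R"].T@np.linalg.inv(f["intrinsics"])@np.array([p[0],p[1],1]); o=-f["R"].T@f["t"]
    return o+d*(z-o[2])/d[2]
E
python3 - <<'E'
from h import *
fs=[grab_frame("scene"),grab_frame("side")]
rois=[(200,170,180,180),(190,150,180,200)]
res={}
for i,(f,r) in enumerate(zip(fs,rois)):
    x,y,w,h=r; im=f["frame"][y:y+h,x:x+w]
    cv2.imwrite(f"pics/z{i}.png",cv2.resize(im,None,fx=3,fy=3,interpolation=cv2.INTER_CUBIC)[:600])
    hsv=cv2.cvtColor(im,cv2.COLOR_BGR2HSV)
    for n,lo,hi in [("blue",(105,120,90),(130,255,255)),("green",(55,100,60),(90,255,255))]:
        m=cv2.inRange(hsv,lo,hi); k,l,s,c=cv2.connectedComponentsWithStats(m)
        for j in range(1,k):
            if s[j,4]>30: print(i,n,s[j],c[j]+[x,y]); res[i,n]=c[j]+[x,y] if (i,n) not in res or s[j,4]>res.get((i,n,'a'),0) else res[i,n]; 
for n in ["blue","green"]:
    if (0,n) in res and (1,n) in res: 
        X=tri(fs,[res[0,n],res[1,n]]); print(n,X,proj(fs[0],X)-res[0,n])
E
```

```text
0 blue [ 70 133  16  17 186] [277.57526882 310.97311828]
0 green [112 114  14  10  74] [319.2027027  288.27027027]
0 green [ 89 124  16  16 174] [296.3908046  301.62643678]
1 blue [ 22 118  18  16 198] [220.41919192 275.61616162]
1 green [ 44 124  17  15 190] [241.70526316 281.09473684]
blue [0.44724555 0.1169555  0.11472024] [-0.0004735   0.03175269]
green [0.44689199 0.0760906  0.11445381] [ 0.00224681 -0.12780991]
```

View pics/z0.png

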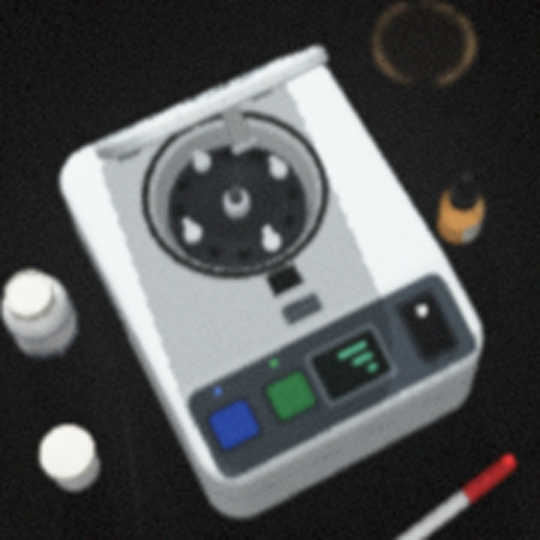

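View pics/z1.png

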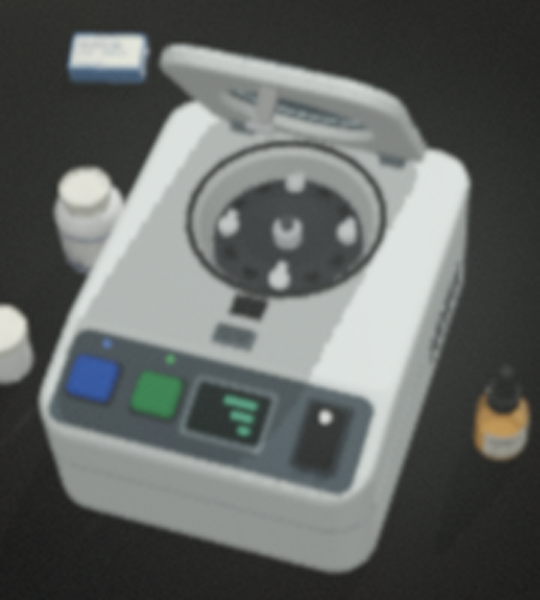

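```bash
python3 - <<'E'
from h import *
fs=[grab_frame("scene"),grab_frame("side")]
pts=[]
for f,(u,v) in zip(fs,[(340,273),(298,289)]):
    g=cv2.cvtColor(f["frame"],cv2.COLOR_BGR2GRAY)[v-5:v+6,u-5:u+6].astype(float)
    w=np.clip(g-g.min()-0.5*(g.max()-g.min()),0,None); yy,xx=np.mgrid[v-5:v+6,u-5:u+6]
    pts.append(np.array([(w*xx).sum(),(w*yy).sum()])/w.sum())
D=tri(fs,pts); print(pts,D,proj(fs[0],D)-pts[0])
B=np.array([0.44724,0.11696,.1147]);G=np.array([.44689,.07609,.11445])
# machine-frame fit
m=np.array([[-108,74],[-108,33],[-98.2,-70]])/1000; w=np.array([B[:2],G[:2],D[:2]])
mc=m-m.mean(0);wc=w-w.mean(0)
yaw=np.arctan2((mc[:,0]*wc[:,1]-mc[:,1]*wc[:,0]).sum(),(mc*wc).sum())
R=np.array([[np.cos(yaw),-np.sin(yaw)],[np.sin(yaw),np.cos(yaw)]]); o=w.mean(0)-R@m.mean(0)
print("yaw",np.degrees(yaw),"o",o,"res mm",(w-(m@R.T+o))*1000)
M=lambda x,y,z: np.r_[R@[x,y]+o,z]
for n,p in dict(blue=(-.109,.074,.1184),green=(-.109,.033,.1184),dot=(-.0982,-.07,.1219),catch=(-.054,0,.127),frontR=(-.142,-.1,.0),lidhl=(.105,.074,.132),lidhr=(.105,-.074,.132)).items():
    X=M(*p); print(n,X.round(4),proj(fs[0],X).round(1),proj(fs[1],X).round(1))
for a in np.arange(.75,1.11,.05):
    r=[]
    for y in (.074,-.074):
        X=M(.105-.152*np.cos(a)+.006*np.sin(a)*1,y,.132+.152*np.sin(a)+.006*np.cos(a)); r+= [proj(fs[0],X).round(1),proj(fs[1],X).round(1)]
    print(round(a,2),*r)
E
```

```text
[array([340.20546654, 272.97549482]), array([297.96104996, 288.61473328])] [ 0.45542879 -0.02716322  0.1221281 ] [ 0.00228065 -0.10187141]
yaw -0.6551342717030516 o [0.5544384  0.04176555] res mm [[-0.05157266 -0.03557979]
 [ 0.06722138  0.09174002]
 [-0.01564873 -0.05616023]]
blue [0.4463 0.117  0.1184] [277.7 310.9] [219.9 274.9]
green [0.4458 0.076  0.1184] [296.6 301.3] [241.2 280.5]
dot [ 0.4554 -0.0271  0.1219] [340.2 272.9] [297.9 288.7]
catch [0.5004 0.0424 0.127 ] [298.7 269. ] [268.8 257.9]
frontR [ 0.4113 -0.0566  0.    ] [358.6 303.9] [307.6 345.8]
lidhl [0.6603 0.1146 0.132 ] [232.  220.7] [261.  185.5]
lidhr [ 0.6586 -0.0334  0.132 ] [295.4 192.3] [331.9 201.9]
0.75 [247.  239.1] [234.2 187. ] [320.1 205.3] [315.8 206. ]
0.8 [245.3 235.3] [235.1 182.6] [318.8 201.6] [316.8 201.6]
0.85 [243.6 231.5] [236.  178.3] [317.3 197.8] [317.8 197.2]
0.9 [241.9 227.6] [237.  174.1] [315.8 194. ] [318.8 192.8]
0.95 [240.1 223.7] [238.  169.8] [314.2 190.2] [319.9 188.4]
1.0 [238.3 219.7] [239.2 165.6] [312.6 186.4] [321.  184.1]
1.05 [236.5 215.8] [240.3 161.5] [310.9 182.6] [322.1 179.8]
1.1 [234.6 211.9] [241.6 157.4] [309.1 178.8] [323.3 175.6]
```

The fit is consistent: residuals are under 0.1 mm, yaw is −0.65°, and the origin is (0.554, 0.042). The side view puts the lid's front corners at about (245,165) and (325,183), which means a lid angle of about 1.0 rad. Next I'll write a helper for the row arithmetic.

```bash
cat >> h.py <<'E'
YAW=np.radians(-0.655); O=np.array([.5544,.0418])
def M(x,y,z):
    c,s=np.cos(YAW),np.sin(YAW); return np.array([O[0]+c*x-s*y,O[1]+s*x+c*y,z])
def Rt(tilt=0): # tilt: tool z leans forward (deg)
    base=np.array([[-1,0,0],[0,1,0],[0,0,-1.]]).T
    return Ro.from_euler('z',YAW)*Ro.from_euler('y',-np.radians(tilt))*Ro.from_matrix(base)
def row(tip,tilt=0):
    "tip: world tip position (22 mm ahead of TCP)"
    s=bot.state(); q=s["eef_rot"]; R0=Ro.from_quat([q[1],q[2],q[3],q[0]]); R1=Rt(tilt)
    tcp=np.array(tip)-R1.apply([0,0,.022])
    rv=(R0.inv()*R1).as_rotvec(); sh=R0.inv().apply(tcp-s["position"])*1000
    print("t %.2f"%s["time"],"row",rv.round(3),sh.round(1),"tip now",(s["position"]+R0.apply([0,0,.022])).round(4),"F",s["contact_force"].round(1))
E
python3 - <<'E'
from h import *
print(Rt(15).apply([0,0,1]))
row(M(-.098,-.07,.20)); row(M(-.098,-.07,.145))
E
```

```text
[ 0.25880213 -0.00295873 -0.96592583]
t 0.35 row [-0.    -0.    -0.433] [-422.9 -453.3   -7. ] tip now [0.2689 0.5641 0.1928] F [0.1 0.  0.7]
t 0.35 row [-0.    -0.    -0.433] [-422.9 -453.3   48. ] tip now [0.2689 0.5641 0.1928] F [0.1 0.  0.7]
```

```bash
python3 -m handwheel '0 0 -0.1 -28 -30 -7 1; 0 0 -0.2 -56 -60 -7 1; 0 0 -0.3 -84 -90 -7 1; 0 0 -0.4 -112 -120 -7 1; 0 0 -0.433 -140 -150 -7 1; 0 0 -0.433 -168 -180 -7 1; 0 0 -0.433 -196 -210 -7 1; 0 0 -0.433 -224 -240 -7 1; 0 0 -0.433 -252 -270 -7 1; 0 0 -0.433 -280 -300 -7 1; 0 0 -0.433 -300 -322 -7 1; 0 0 -0.433 -300 -322 -7 1'
python3 - <<'E'
from h import *
row(M(-.098,-.07,.20)); row(M(-.098,-.07,.145)); print(bot.state()["joint_pos"].round(2))
E
```

```text
time: 1.35
position: [0.4027, 0.1383, 0.2223]
eef_rot: [0.001, 0.01, 1.0, -0.001]
contact_force: [0.2, 0.0, -0.7]
width: -0.002
t 1.35 row [-0.002  0.001 -0.008] [ -56.2 -164.2    0.6] tip now [0.4027 0.1382 0.2003] F [ 0.2  0.  -0.7]
t 1.35 row [-0.002  0.001 -0.008] [ -56.1 -164.2   55.6] tip now [0.4027 0.1382 0.2003] F [ 0.2  0.  -0.7]
[-0.6   0.05  0.16  2.05 -0.01  1.04  1.12]
```

```bash
python3 -m handwheel '0 0 0 -11 -33 0 1; 0 0 0 -22 -66 0 1; 0 0 0 -33 -99 0 1; 0 0 -0.008 -45 -131 0 1; 0 0 -0.008 -56 -164 0 1; 0 0 -0.008 -56 -164 25 1; 0 0 -0.008 -56 -164 55 1; 0 0 -0.008 -56 -164 55 1; 0 0 -0.008 -56 -164 55 1'
python3 - <<'E'
from h import *
row(M(-.098,-.07,.145)); row(M(-.098,-.07,.117))
for n in ["wrist","side"]: cv2.imwrite(f"pics/{n}1.png",grab_frame(n)["frame"])
E
```

```text
time: 2.1
position: [0.4545, -0.0266, 0.1671]
eef_rot: [-0.001, 0.006, 1.0, -0.001]
contact_force: [-0.1, 0.2, 1.5]
width: 0.005
t 2.10 row [-0.002 -0.002 -0.   ] [-1.2 -0.5  0.1] tip now [ 0.4544 -0.0266  0.1451] F [-0.1  0.2  1.5]
t 2.10 row [-0.002 -0.002 -0.   ] [-1.2 -0.4 28.1] tip now [ 0.4544 -0.0266  0.1451] F [-0.1  0.2  1.5]
```

View pics/wrist1.png

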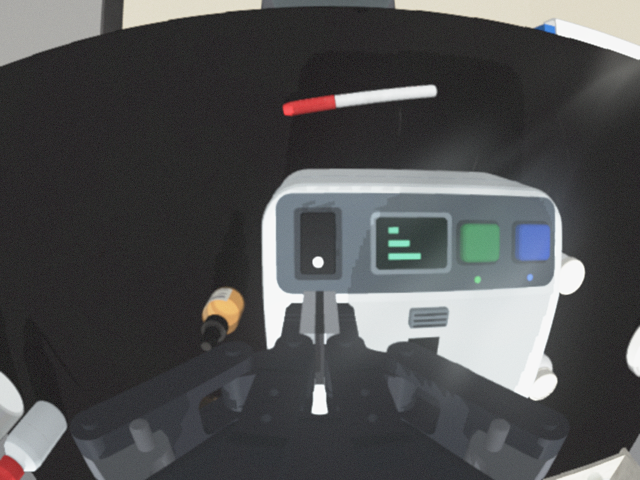

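View pics/side1.png

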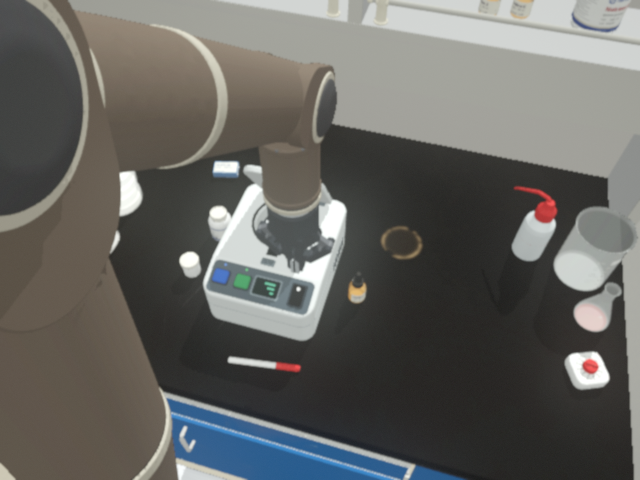

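The wrist view has the dot at (318,262) and the fingertips at about (319,292). I'll check the dot's world position from this view, since part of that offset could be parallax.

```bash
python3 - <<'E'
from h import *
s=bot.state(); f=grab_frame("wrist"); q=s["eef_rot"]; R0=Ro.from_quat([q[1],q[2],q[3],q[0]])
K=f["intrinsics"];T=f["tool_from_camera"]
def wr(p,z):
    d=np.array([p[0]-K[0,2],p[1]-K[1,2]]); r=np.hypot(*d); th=r/K[0,0]
    dc=np.r_[d/r*np.sin(th),np.cos(th)]; d=R0.apply(T[:3,:3]@dc); o=s["position"]+R0.apply(T[:3,3])
    return o+d*(z-o[2])/d[2]
print("cam",s["position"]+R0.apply(T[:3,3]))
print("dot",wr((318,262),.122)-M(-.0982,-.07,.122)); print("blue",wr((533,242),.1184)-M(-.109,.074,.1184)); print("tip",wr((319,292),.1451), "lower?")
E
```

```text
cam [ 0.38106569 -0.02601381  0.32765796]
dot [ 0.00265714 -0.00055151  0.        ]
blue [ 0.0022082  -0.00162377  0.        ]
tip [ 0.46678458 -0.02710987  0.1451    ] lower?
```

```bash
python3 - <<'E'
from h import *
s=bot.state(); f=grab_frame("wrist"); K=f["intrinsics"];T=np.linalg.inv(f["tool_from_camera"])
for n in [(0,0,.022),(.011,0,.022),(-.011,0,.022),(.011,.0145,.022),(.011,0,.0),(.011,0,.011)]:
    c=T[:3,:3]@np.array(n)+T[:3,3]; th=np.arccos(c[2]/np.linalg.norm(c)); d=c[:2]/np.hypot(*c[:2]); print(n,(K[:2,2]+d*th*K[0,0]).round(1))
g=grab_frame("side")
q=s["eef_rot"]; R0=Ro.from_quat([q[1],q[2],q[3],q[0]])
for n in [(0,0,.022),(.011,0,.022),(0,0,0)]: print("side",proj(g,s["position"]+R0.apply(n)))
cv2.imwrite("pics/side1z.png",cv2.resize(g["frame"][200:320,220:360],None,fx=4,fy=4,interpolation=cv2.INTER_CUBIC))
cv2.imwrite("pics/wrist1z.png",cv2.resize(f["frame"][230:380,230:410],None,fx=4,fy=4,interpolation=cv2.INTER_CUBIC))
E
```

```text
(0, 0, 0.022) [320.2 275.1]
(0.011, 0, 0.022) [320.2 255.4]
(-0.011, 0, 0.022) [320.1 294. ]
(0.011, 0.0145, 0.022) [348.2 255.4]
(0.011, 0, 0.0) [320.4 271.3]
(0.011, 0, 0.011) [320.3 262.9]
side [297.24456908 280.41933407]
side [295.24569829 285.61386214]
side [296.8327679  273.42848975]
```

View pics/side1z.png

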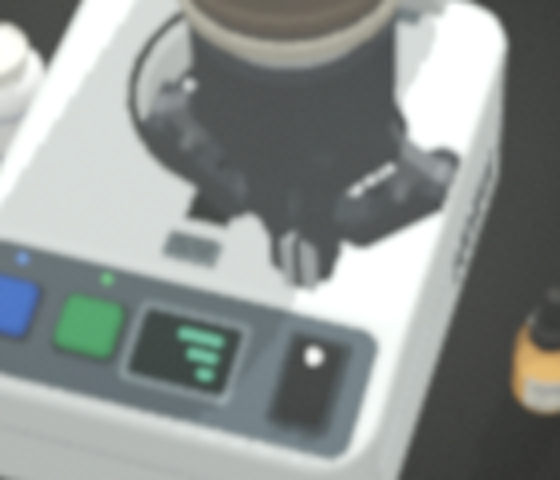

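View pics/wrist1z.png

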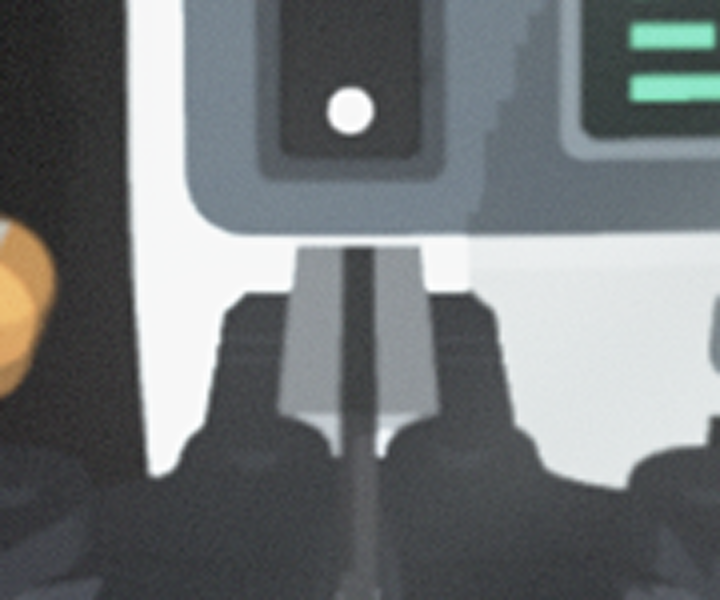

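```bash
python3 - <<'E'
from h import *
s=bot.state(); f=grab_frame("wrist"); g=grab_frame("side"); K=f["intrinsics"];T=f["tool_from_camera"]
q=s["eef_rot"]; R0=Ro.from_quat([q[1],q[2],q[3],q[0]])
print(s["position"],s["width"])
def wray(p):
    d=np.array([p[0]-K[0,2],p[1]-K[1,2]]); r=np.hypot(*d); th=r/K[0,0]
    return s["position"]+R0.apply(T[:3,3]), R0.apply(T[:3,:3]@np.r_[d/r*np.sin(th),np.cos(th)])
o1,d1=wray((319.5,291)); o2=-g["R"].T@g["t"]
for p in [(295,270),(295,271.5),(295,273)]:
    d2=g["R"].T@np.linalg.inv(g["intrinsics"])@np.r_[p,1]
    a=np.linalg.lstsq(np.c_[d1,-d2],o2-o1,rcond=None)[0]
    print(o1+a[0]*d1,o2+a[1]*d2, "in tool", R0.inv().apply(o1+a[0]*d1-s["position"]))
E
```

```text
[ 0.45636672 -0.02646159  0.16901595] -0.0016080733618221404
[ 0.44229026 -0.0267243   0.19695092] [ 0.44418694 -0.02798981  0.19784369] in tool [ 0.01397793 -0.00044853 -0.02798204]
[ 0.44553876 -0.02675354  0.19000807] [ 0.44609796 -0.02711968  0.19027126] in tool [ 0.01075284 -0.00043437 -0.02102823]
[ 0.44878726 -0.02678277  0.18306523] [ 0.44797362 -0.02626024  0.18268233] in tool [ 0.00752776 -0.00042021 -0.01407444]
```

The wrist and side views disagree with the nominal fingertip: they put it higher than the 22 mm-ahead point. I'll lower 15 mm and measure again, with the scene view added.

```bash
python3 -m handwheel '0 0 0 0 0 8 1; 0 0 0 0 0 15 1; 0 0 0 0 0 15 1;0 0 0 0 0 15 1'
python3 - <<'E'
from h import *
row(M(-.098,-.07,.145));s=bot.state(); print(s["width"])
for n in ["scene","side","wrist"]:
    f=grab_frame(n); c=dict(scene=(340,260),side=(296,275),wrist=(320,275))[n]; u,v=c
    im=cv2.resize(f["frame"][v-50:v+50,u-65:u+65],None,fx=4,fy=4,interpolation=cv2.INTER_CUBIC)
    cv2.imwrite(f"pics/{n}2z.png",im)
    if n!="wrist":
        q=s["eef_rot"]; R0=Ro.from_quat([q[1],q[2],q[3],q[0]])
        for p in [(0.011,0,.022),(-.011,0,.022),(.011,0,-.021)]: print(n,p,((proj(f,s["position"]+R0.apply(p))-[u-65,v-50])*4).round())
E
```

```text
time: 2.78
position: [0.4555, -0.0266, 0.1529]
eef_rot: [0.001, 0.006, 1.0, -0.001]
contact_force: [0.1, 0.1, -0.7]
width: 0.001
t 2.78 row [-0.001  0.001  0.   ] [ -0.1  -0.4 -14.1] tip now [ 0.4555 -0.0267  0.1309] F [ 0.1  0.1 -0.7]
0.0011018600447619898
scene (0.011, 0, 0.022) [272. 264.]
scene (-0.011, 0, 0.022) [250. 227.]
scene (0.011, 0, -0.021) [278. 230.]
side (0.011, 0, 0.022) [258. 264.]
side (-0.011, 0, 0.022) [274. 223.]
side (0.011, 0, -0.021) [255. 210.]
```

View pics/side2z.png

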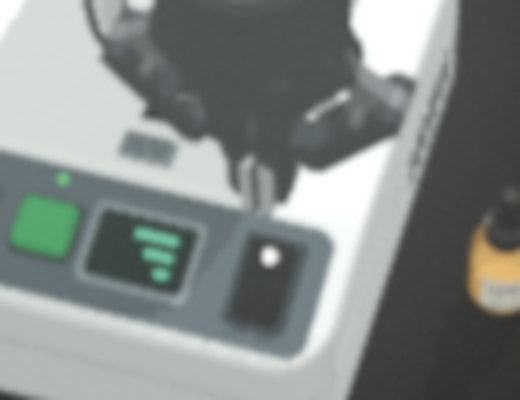

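View pics/scene2z.png

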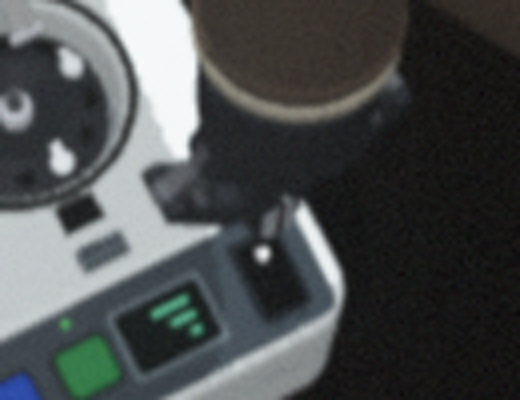

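View pics/wrist2z.png

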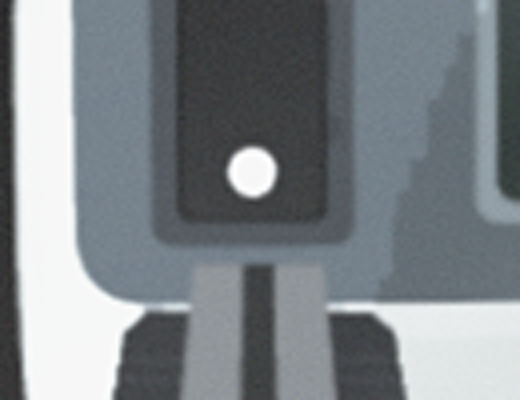

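All three views agree: the tip front edge is about 40 mm above where the nominal tip should be. At side zoom (258,212) it sits well short of the dot. I'll lower in small steps and watch the force.

```bash
python3 -m handwheel '0 0 0 0 0 2 1; 0 0 0 0 0 4 1; 0 0 0 0 0 6 1'; python3 -m handwheel '0 0 0 0 0 2 1; 0 0 0 0 0 3 1;0 0 0 0 0 3 1'
python3 - <<'E'
from h import *
row(M(-.098,-.07,.145));s=bot.state(); 
for n in ["side","wrist"]:
    f=grab_frame(n); c=dict(scene=(340,260),side=(296,275),wrist=(320,275))[n]; u,v=c
    im=cv2.resize(f["frame"][v-50:v+50,u-65:u+65],None,fx=4,fy=4,interpolation=cv2.INTER_CUBIC)
    cv2.imwrite(f"pics/{n}3z.png",im)
E
```

```text
time: 3.18
position: [0.4562, -0.0267, 0.1475]
eef_rot: [0.001, 0.006, 1.0, -0.001]
contact_force: [-0.6, -0.2, 0.0]
width: -0.002
time: 3.43
position: [0.456, -0.0267, 0.1442]
eef_rot: [0.001, 0.006, 1.0, -0.001]
contact_force: [0.7, 0.4, -0.5]
width: 0.003
t 3.43 row [-0.001  0.002 -0.   ] [  0.3  -0.4 -22.8] tip now [ 0.456  -0.0267  0.1222] F [ 0.7  0.4 -0.5]
```

View pics/side3z.png

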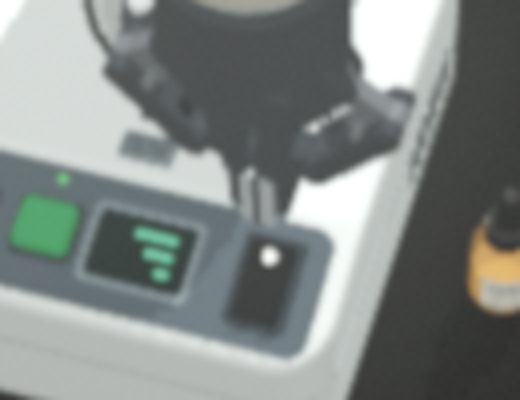

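View pics/wrist3z.png

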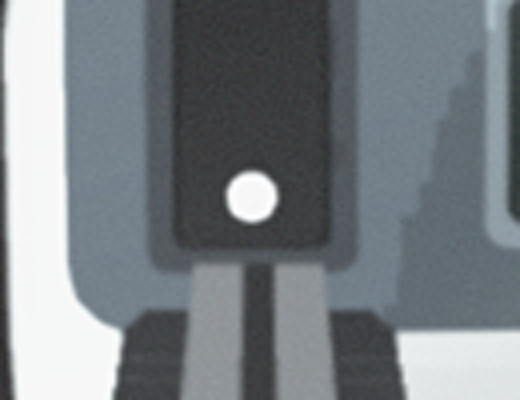

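```bash
python3 - <<'E'
from h import *
f=grab_frame("scene"); g=grab_frame("side")
for n,ff,(u,v) in [("scene",f,(340,255)),("side",g,(296,275))]:
    cv2.imwrite(f"pics/{n}4z.png",cv2.resize(ff["frame"][v-25:v+25,u-32:u+32],None,fx=10,fy=10,interpolation=cv2.INTER_CUBIC))
E
```

```text
(no output)
```

View pics/scene4z.png

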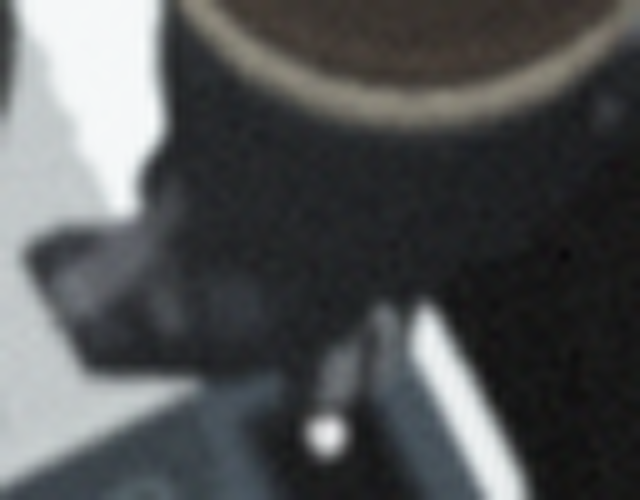

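View pics/side4z.png

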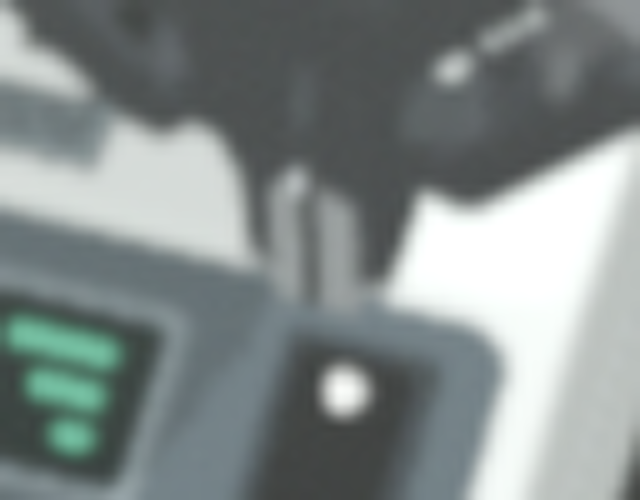

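```bash
python3 - <<'E'
from h import *
f=grab_frame("scene"); g=grab_frame("side"); s=bot.state()
for a in [(343.5,269.8),(343,270.5)]:
  for b in [(295.3,280.6),(295.3,281.5)]:
    X=tri([f,g],[a,b]); print(X, proj(f,X)-a, X-s["position"])
print(s["position"])
E
```

```text
[ 0.44606107 -0.02632396  0.16147897] [ 0.0089167  -0.36072408] [-0.01020934  0.00034728  0.01691359]
[ 0.44617647 -0.02654251  0.15922025] [ 0.00032242 -0.01444497] [-0.01009395  0.00012873  0.01465486]
[ 0.44658742 -0.02569206  0.15964032] [ 0.02130342 -0.77544166] [-0.00968299  0.00097917  0.01507494]
[ 0.44670991 -0.02590941  0.15736031] [ 0.01075976 -0.42907572] [-0.0095605   0.00076183  0.01279492]
[ 0.45627041 -0.02667124  0.14456538]
```

Triangulation puts the pad front edge 10 mm towards the robot, as expected. In height it is about 15 mm *above* the reported TCP, and there is still no contact. I'll trust the cameras, keep lowering and check the force.

```bash
for i in 1; do python3 -m handwheel '0 0 0 0 0 2 1; 0 0 0 0 0 4 1; 0 0 0 0 0 6 1; 0 0 0 0 0 6 1'; done; python3 -m handwheel '0 0 0 0 0 2 1; 0 0 0 0 0 4 1; 0 0 0 0 0 6 1; 0 0 0 0 0 6 1';python3 -m handwheel '0 0 0 0 0 2 1; 0 0 0 0 0 4 1; 0 0 0 0 0 6 1; 0 0 0 0 0 6 1'
```

```text
time: 4.07
position: [0.4559, -0.0267, 0.138]
eef_rot: [0.001, 0.006, 1.0, -0.001]
contact_force: [0.1, -0.0, 0.2]
width: 0.006
time: 4.4
position: [0.4557, -0.0267, 0.1316]
eef_rot: [0.001, 0.006, 1.0, -0.001]
contact_force: [-0.1, -0.4, -0.1]
width: -0.006
time: 4.73
position: [0.4555, -0.0267, 0.1252]
eef_rot: [0.0, 0.006, 1.0, -0.001]
contact_force: [0.2, 0.2, -0.9]
width: 0.001
```

```bash
python3 -m handwheel '0 0 0 0 0 2 1; 0 0 0 0 0 4 1; 0 0 0 0 0 6 1; 0 0 0 0 0 6 1';python3 -m handwheel '0 0 0 0 0 1 1; 0 0 0 0 0 2 1; 0 0 0 0 0 3 1; 0 0 0 0 0 3 1'
python3 - <<'E'
from h import *
f=grab_frame("scene"); g=grab_frame("side");w=grab_frame("wrist")
for n,ff,(u,v) in [("scene",f,(340,265)),("side",g,(296,285)),("wrist",w,(320,280))]:
    cv2.imwrite(f"pics/{n}5z.png",cv2.resize(ff["frame"][v-25:v+25,u-32:u+32],None,fx=8,fy=8,interpolation=cv2.INTER_CUBIC))
E
```

```text
time: 5.07
position: [0.4552, -0.0267, 0.1188]
eef_rot: [0.0, 0.006, 1.0, -0.001]
contact_force: [-0.8, -0.1, 0.3]
width: -0.001
time: 5.4
position: [0.4552, -0.0267, 0.1156]
eef_rot: [0.0, 0.006, 1.0, -0.001]
contact_force: [0.5, -0.1, -0.6]
width: 0.0
```

View pics/side5z.png

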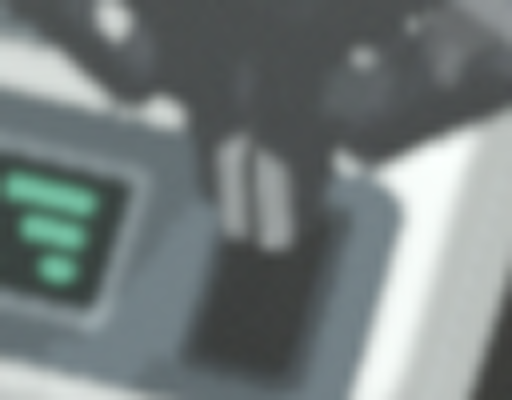

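View pics/wrist5z.png

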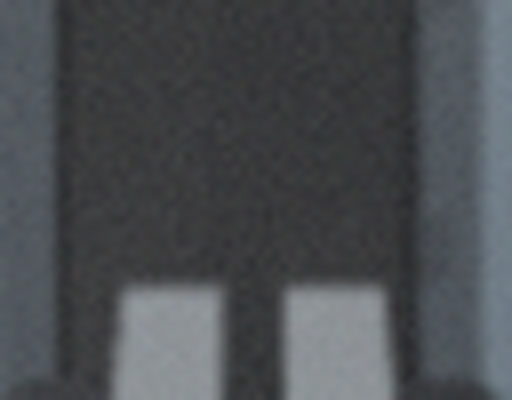

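The tip now covers the dot in the side view, centred over the rocker's rear half, with no force yet. I'll press in 1.5 mm steps.

```bash
python3 -m handwheel '0 0 0 -2 0 1 1; 0 0 0 -3 0 1.5 1; 0 0 0 -3 0 1.5 1';for k in 1 2; do python3 -m handwheel '0 0 0 0 0 1 1; 0 0 0 0 0 2 1; 0 0 0 0 0 2 1' | grep -E "pos|force"; done
```

```text
time: 5.8
position: [0.4586, -0.0267, 0.1143]
eef_rot: [0.0, 0.006, 1.0, -0.001]
contact_force: [-1.2, -0.2, 0.3]
width: 0.003
position: [0.4584, -0.0267, 0.112]
contact_force: [-0.1, 0.8, 0.5]
position: [0.4582, -0.0267, 0.1098]
contact_force: [-0.3, 0.3, 0.4]
```

```bash
python3 -m handwheel '0 0 0 0 0 1 1; 0 0 0 0 0 2 1; 0 0 0 0 0 2 1' | grep -E "pos|force"; python3 -m handwheel '0 0 0 0 0 1 1; 0 0 0 0 0 1.5 1; 0 0 0 0 0 1.5 1' | grep -E "pos|force"
python3 - <<'E'
from h import *
f=grab_frame("scene"); g=grab_frame("side");w=grab_frame("wrist")
for n,ff,(u,v) in [("scene",f,(340,265)),("side",g,(296,285)),("wrist",w,(320,280))]:
    cv2.imwrite(f"pics/{n}6z.png",cv2.resize(ff["frame"][v-25:v+25,u-32:u+32],None,fx=8,fy=8,interpolation=cv2.INTER_CUBIC))
E
```

```text
position: [0.4584, -0.0267, 0.1078]
contact_force: [-0.3, 0.7, 1.6]
position: [0.4592, -0.0267, 0.1066]
contact_force: [1.4, 0.4, 3.3]
```

View pics/side6z.png

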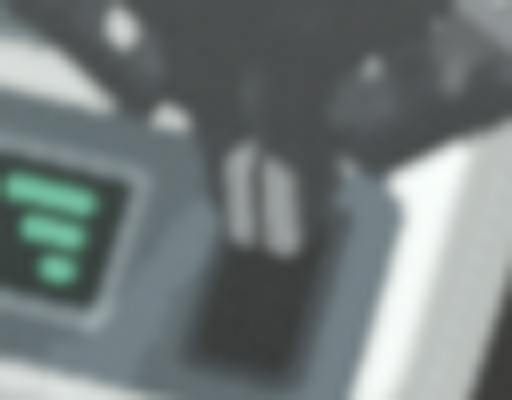

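View pics/scene6z.png

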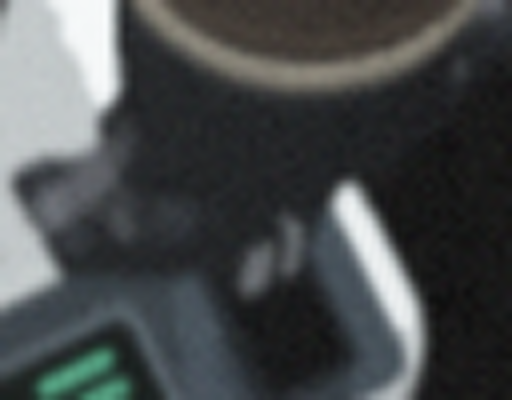

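Contact came at a reported TCP z of about 0.108, against an expected rocker rear-end height of 0.1246. That makes the tip about 17 mm above the reported TCP. I'll keep pressing.

```bash
for k in 1 2 3; do python3 -m handwheel '0 0 0 0 0 1 1; 0 0 0 0 0 1.5 1; 0 0 0 0 0 1.5 1' | grep -E "pos|force"; done
```

```text
position: [0.4584, -0.0267, 0.1047]
contact_force: [0.1, -0.3, 0.7]
position: [0.4578, -0.0267, 0.1033]
contact_force: [-1.3, 0.2, 6.5]
position: [0.4579, -0.0267, 0.1029]
contact_force: [-5.0, 0.1, 20.5]
```

The force dropped to 0.7 N at z=0.1047, where it snapped over, and then built up against the stop. I'll lift off and verify.

```bash
sed -i 's/\.022\])/-.0165])/g; s/22 mm ahead of/16.5 behind/' h.py; python3 -m handwheel '0 0 0 0 0 -5 1; 0 0 0 0 0 -30 1; 0 0 0 0 0 -70 1; 0 0 0 0 0 -110 1; 0 0 0 0 0 -150 1; 0 0 0 0 0 -180 1; 0 0 0 0 0 -180 1;0 0 0 0 0 -180 1'
python3 - <<'E'
from h import *
row(M(.070,0,.300)); row(M(.070,0,.235))
f=grab_frame("scene"); g=grab_frame("side")
for n,ff,(u,v) in [("scene",f,(340,275)),("side",g,(280,230))]:
    cv2.imwrite(f"pics/{n}7z.png",cv2.resize(ff["frame"][v-70:v+70,u-75:u+75],None,fx=4,fy=4,interpolation=cv2.INTER_CUBIC))
E
```

```text
time: 8.37
position: [0.4583, -0.0265, 0.284]
eef_rot: [0.001, 0.006, 1.0, -0.0]
contact_force: [-0.7, 0.1, -0.7]
width: -0.0
t 8.37 row [-0.     0.001 -0.   ] [-165.3   69.4    0.7] tip now [ 0.4583 -0.0265  0.3005] F [-0.7  0.1 -0.7]
t 8.37 row [-0.     0.001 -0.   ] [-165.2   69.4   65.7] tip now [ 0.4583 -0.0265  0.3005] F [-0.7  0.1 -0.7]
```

View pics/scene7z.png

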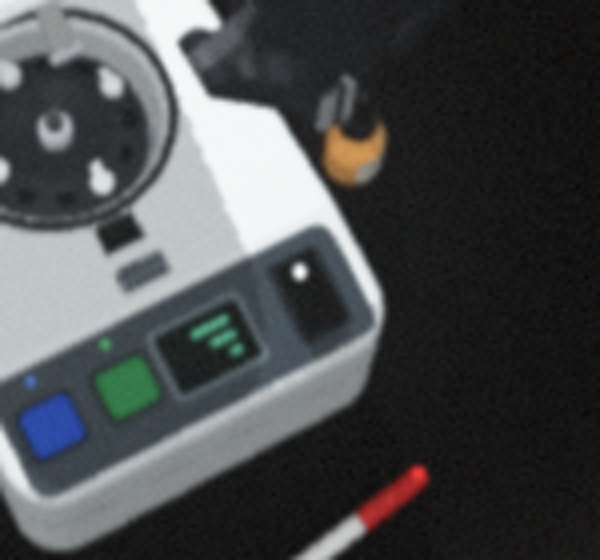

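View pics/side7z.png

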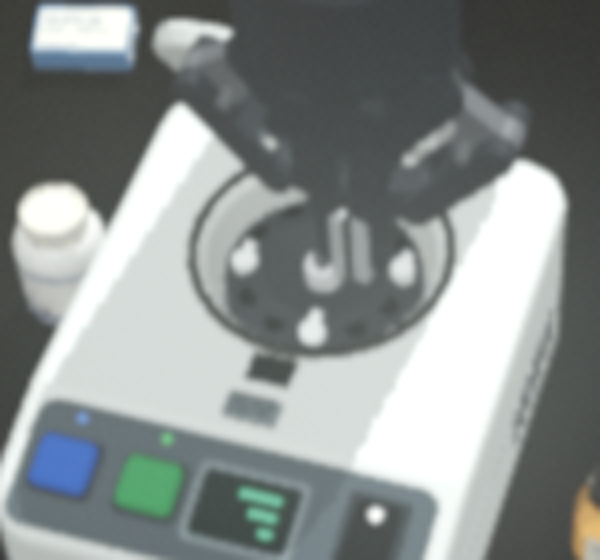

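```bash
python3 - <<'E'
from h import *
fs=[grab_frame("scene"),grab_frame("side")]
pts=[]
for f,(u,v) in zip(fs,[(340,273),(298,289)]):
    g=cv2.cvtColor(f["frame"],cv2.COLOR_BGR2GRAY)[v-5:v+6,u-5:u+6].astype(float)
    w=np.clip(g-g.min()-0.5*(g.max()-g.min()),0,None); yy,xx=np.mgrid[v-5:v+6,u-5:u+6]
    pts.append(np.array([(w*xx).sum(),(w*yy).sum()])/w.sum())
D=tri(fs,pts); print(pts,D)
E
python3 -m handwheel '0 0 0 -35 15 0 1; 0 0 0 -70 30 0 1; 0 0 0 -105 45 0 1; 0 0 0 -140 60 0 1; 0 0 0 -165 69 0 1; 0 0 0 -165 69 0 1;0 0 0 -165 69 20 1;0 0 0 -165 69 40 1;0 0 0 -165 69 40 1'
python3 - <<'E'
from h import *
row(M(.059,0,.232)); 
for n in ["scene","side"]:
    ff=grab_frame(n)
    u,v=290,200
    cv2.imwrite(f"pics/{n}8z.png",cv2.resize(ff["frame"][v-70:v+70,u-90:u+90],None,fx=4,fy=4,interpolation=cv2.INTER_CUBIC))
E
```

```text
[array([339.46262341, 272.4696756 ]), array([298.46137339, 288.25608011])] [ 0.45803266 -0.02715872  0.11923887]
time: 9.32
position: [0.6196, 0.0401, 0.235]
eef_rot: [-0.006, 0.006, 1.0, -0.002]
contact_force: [-0.4, 0.1, -0.8]
width: 0.002
t 9.32 row [-0.003 -0.013 -0.   ] [ 6.   1.  19.6] tip now [0.6198 0.0401 0.2515] F [-0.4  0.1 -0.8]
```

View pics/scene8z.png

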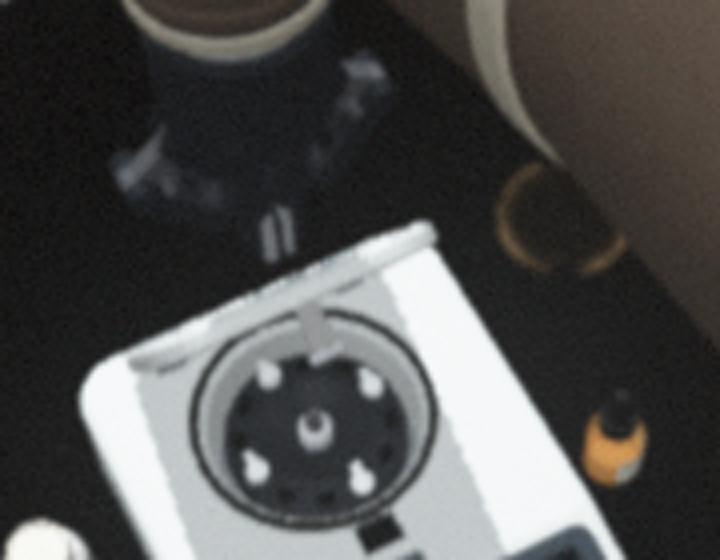

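View pics/side8z.png

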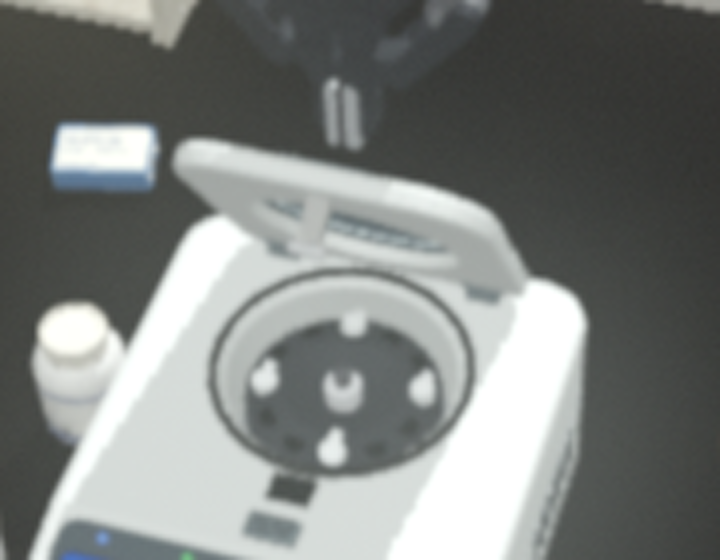

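The dot dropped 2.9 mm (0.1221 to 0.1192), so the rocker is on. The side view shows the tip at zoom (345,148), behind and above the lid's front edge. Next is the arc that pushes the lid shut.

```bash
python3 - <<'E'
from h import *
r=.118
for a in [1.05,1,.9,.8,.7,.6,.5,.4,.3,.2,.1,.05,0,-.02]:
    x=.105-r*np.cos(a)+.006*np.sin(a)+.011; z=.132+r*np.sin(a)+.006*np.cos(a)
    print(a,end=' '); row(M(x,0,z))
E
```

```text
1.05 t 9.42 row [-0.002 -0.007 -0.001] [ 4.5  1.  18.5] tip now [0.6217 0.0401 0.2558] F [-0.2  0.9  0.3]
1 t 9.42 row [-0.002 -0.007 -0.001] [ 9.7  1.  21.4] tip now [0.6217 0.0401 0.2558] F [-0.2  0.9  0.3]
0.9 t 9.42 row [-0.002 -0.007 -0.001] [19.6  1.  27.8] tip now [0.6217 0.0401 0.2558] F [-0.2  0.9  0.3]
0.8 t 9.42 row [-0.002 -0.007 -0.001] [28.8  1.  35.2] tip now [0.6217 0.0401 0.2558] F [-0.2  0.9  0.3]
0.7 t 9.42 row [-0.002 -0.007 -0.001] [37.2  1.  43.5] tip now [0.6217 0.0401 0.2558] F [-0.2  0.9  0.3]
0.6 t 9.42 row [-0.002 -0.007 -0.001] [44.8  1.  52.6] tip now [0.6217 0.0401 0.2558] F [-0.2  0.9  0.3]
0.5 t 9.42 row [-0.002 -0.007 -0.001] [51.4  1.  62.4] tip now [0.6217 0.0401 0.2558] F [-0.2  0.9  0.3]
0.4 t 9.42 row [-0.002 -0.007 -0.001] [57.   1.1 72.8] tip now [0.6217 0.0401 0.2558] F [-0.2  0.9  0.3]
0.3 t 9.42 row [-0.002 -0.007 -0.001] [61.5  1.1 83.7] tip now [0.6217 0.0401 0.2558] F [-0.2  0.9  0.3]
0.2 t 9.42 row [-0.002 -0.007 -0.001] [64.9  1.1 95. ] tip now [0.6217 0.0401 0.2558] F [-0.2  0.9  0.3]
0.1 t 9.42 row [-0.002 -0.007 -0.001] [ 67.2   1.1 106.6] tip now [0.6217 0.0401 0.2558] F [-0.2  0.9  0.3]
0.05 t 9.42 row [-0.002 -0.007 -0.001] [ 67.9   1.1 112.4] tip now [0.6217 0.0401 0.2558] F [-0.2  0.9  0.3]
0 t 9.42 row [-0.002 -0.007 -0.001] [ 68.3   1.1 118.3] tip now [0.6217 0.0401 0.2558] F [-0.2  0.9  0.3]
-0.02 t 9.42 row [-0.002 -0.007 -0.001] [ 68.4   1.2 120.7] tip now [0.6217 0.0401 0.2558] F [-0.2  0.9  0.3]
```

```bash
python3 -m handwheel '0 0 0 0 1 10 1; 0 0 0 2 1 17 1; 0 0 0 6 1 20 1; 0 0 0 10 1 21 1; 0 0 0 15 1 24 1; 0 0 0 20 1 28 1; 0 0 0 24 1 31 1; 0 0 0 29 1 35 1; 0 0 0 33 1 39 1; 0 0 0 37 1 43 1; 0 0 0 41 1 48 1;0 0 0 41 1 48 1'
python3 - <<'E'
from h import *
for n in ["scene","side"]:
    ff=grab_frame(n)
    u,v=290,200
    cv2.imwrite(f"pics/{n}9z.png",cv2.resize(ff["frame"][v-70:v+70,u-90:u+90],None,fx=4,fy=4,interpolation=cv2.INTER_CUBIC))
r=.118
for a in [.65,.5,.4,.3,.2,.1,0]:
    x=.105-r*np.cos(a)+.006*np.sin(a)+.011; z=.132+r*np.sin(a)+.006*np.cos(a)
    print(a,end=' '); row(M(x,0,z))
E
```

```text
time: 10.42
position: [0.5789, 0.0416, 0.1905]
eef_rot: [-0.005, 0.006, 1.0, -0.001]
contact_force: [-0.9, -0.9, 0.3]
width: -0.001
0.65 t 10.52 row [-0.002 -0.008 -0.   ] [-0.2 -0.1 -0.4] tip now [0.58   0.0416 0.2078] F [1.  0.9 0.2]
0.5 t 10.52 row [-0.002 -0.008 -0.   ] [10.1 -0.  14.1] tip now [0.58   0.0416 0.2078] F [1.  0.9 0.2]
0.4 t 10.52 row [-0.002 -0.008 -0.   ] [15.6 -0.  24.5] tip now [0.58   0.0416 0.2078] F [1.  0.9 0.2]
0.3 t 10.52 row [-0.002 -0.008 -0.   ] [20.2  0.  35.4] tip now [0.58   0.0416 0.2078] F [1.  0.9 0.2]
0.2 t 10.52 row [-0.002 -0.008 -0.   ] [23.6  0.  46.7] tip now [0.58   0.0416 0.2078] F [1.  0.9 0.2]
0.1 t 10.52 row [-0.002 -0.008 -0.   ] [25.8  0.1 58.3] tip now [0.58   0.0416 0.2078] F [1.  0.9 0.2]
0 t 10.52 row [-0.002 -0.008 -0.   ] [26.9  0.1 70. ] tip now [0.58   0.0416 0.2078] F [1.  0.9 0.2]
```

View pics/side9z.png

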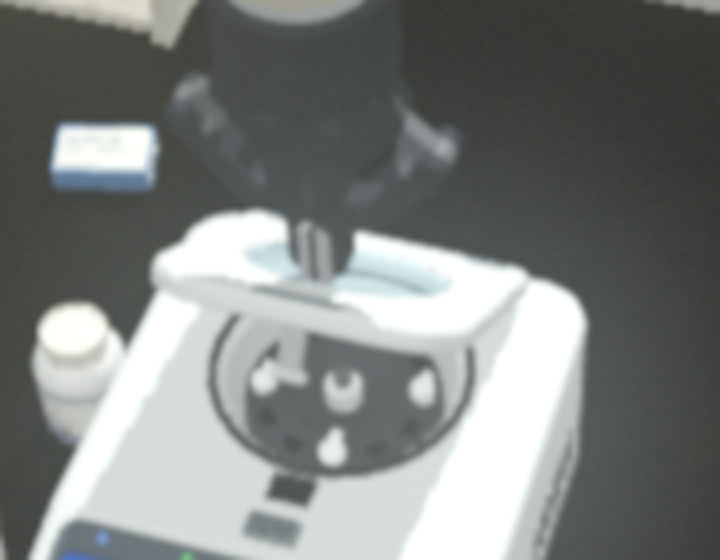

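The tip rests on the lid's front portion at zoom (318,280), and the lid follows it down. I'll continue along the arc.

```bash
python3 -m handwheel '0 0 0 5 0 6 1; 0 0 0 10 0 14 1; 0 0 0 13 0 20 1; 0 0 0 16 0 25 1; 0 0 0 18 0 30 1; 0 0 0 20 0 35 1; 0 0 0 22 0 41 1; 0 0 0 24 0 47 1; 0 0 0 25 0 52 1; 0 0 0 26 0 58 1; 0 0 0 26 0 61 1;0 0 0 26 0 61 1'
python3 - <<'E'
from h import *
row(M(-.002,0,.138))
for n in ["side"]:
    ff=grab_frame(n)
    u,v=280,230
    cv2.imwrite(f"pics/{n}10z.png",cv2.resize(ff["frame"][v-70:v+70,u-90:u+90],None,fx=4,fy=4,interpolation=cv2.INTER_CUBIC))
E
```

```text
time: 11.52
position: [0.5529, 0.0418, 0.1297]
eef_rot: [-0.005, 0.006, 1.0, -0.001]
contact_force: [-1.2, -0.4, 3.3]
width: -0.003
t 11.52 row [-0.002 -0.009 -0.   ] [0.4 0.1 8.2] tip now [0.553  0.0418 0.1462] F [-1.2 -0.4  3.3]
```

View pics/side10z.png

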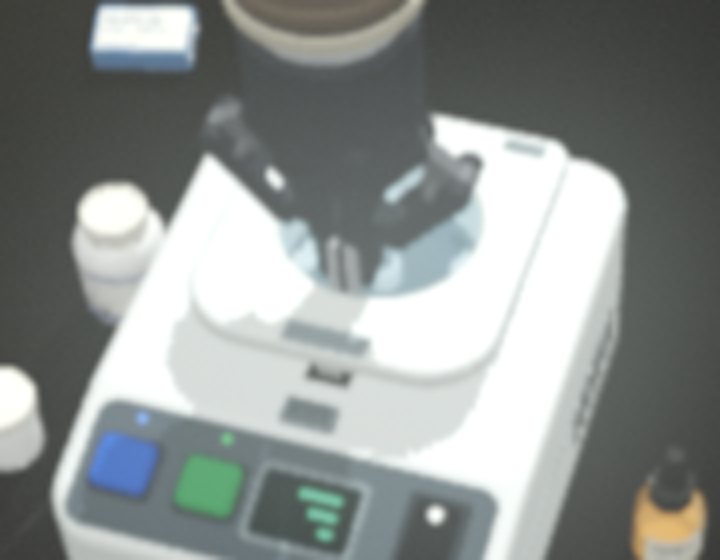

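The lid is almost shut, and the catch at zoom (310,413) is clear. I'll press down with force checks.

```bash
python3 -m handwheel '0 0 0 0 0 2 1; 0 0 0 0 0 4 1; 0 0 0 0 0 4 1'|grep -E "pos|force"; for k in 1 2; do python3 -m handwheel '0 0 0 0 0 1 1; 0 0 0 0 0 2 1; 0 0 0 0 0 2 1'|grep -E "pos|force"; done
```

```text
position: [0.5525, 0.0418, 0.1257]
contact_force: [-1.0, 0.1, 1.5]
position: [0.5525, 0.0418, 0.1234]
contact_force: [-0.7, -0.0, 0.4]
position: [0.5526, 0.0417, 0.1213]
contact_force: [-0.2, 0.1, 2.2]
```

```bash
for k in 1 2; do python3 -m handwheel '0 0 0 0 0 1 1; 0 0 0 0 0 1.5 1; 0 0 0 0 0 1.5 1'|grep -E "pos|force"; done
python3 - <<'E'
from h import *
for n in ["side"]:
    ff=grab_frame(n)
    u,v=280,230
    cv2.imwrite(f"pics/{n}11z.png",cv2.resize(ff["frame"][v-70:v+70,u-90:u+90],None,fx=4,fy=4,interpolation=cv2.INTER_CUBIC))
E
```

```text
position: [0.5526, 0.0417, 0.1197]
contact_force: [-0.9, 0.5, 1.6]
position: [0.5526, 0.0418, 0.1192]
contact_force: [-4.8, -0.4, 11.1]
```

View pics/side11z.png

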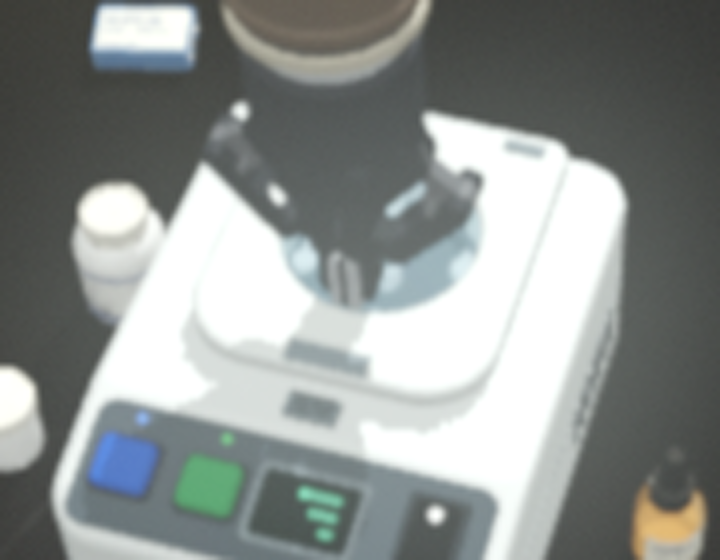

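The force rose to 11 N at tip z≈0.136, which looks like the lid on its stop. I'll press slightly more, then release straight up and look.

```bash
python3 -m handwheel '0 0 0 0 0 1 1; 0 0 0 0 0 1 1; 0 0 0 0 0 1 1'|grep -E "pos|force"; python3 -m handwheel '0 0 0 0 0 -2 1; 0 0 0 0 0 -5 1; 0 0 0 0 0 -10 1; 0 0 0 0 0 -25 1; 0 0 0 0 0 -40 1; 0 0 0 0 0 -40 1; 0 0 0 0 0 -40 1'|grep -E "pos|force"
python3 - <<'E'
from h import *
t=np.radians(15)
n=np.array([-np.sin(t),0,np.cos(t)])
p=np.array([-.109,.074,.1184])
for d in (.06,.02): 
    c=p+n*d; row(M(*c),15)
for n in ["side"]:
    ff=grab_frame(n)
    u,v=280,230
    cv2.imwrite(f"pics/{n}12z.png",cv2.resize(ff["frame"][v-70:v+70,u-90:u+90],None,fx=4,fy=4,interpolation=cv2.INTER_CUBIC))
E
```

```text
position: [0.5526, 0.0418, 0.1191]
contact_force: [-5.9, -0.0, 12.7]
position: [0.5536, 0.0419, 0.1597]
contact_force: [-0.9, 0.2, 0.2]
t 13.70 row [-0.001 -0.269 -0.   ] [1.195e+02 7.380e+01 1.000e-01] tip now [0.5538 0.0419 0.1762] F [-0.9  0.2  0.2]
t 13.70 row [-0.001 -0.269 -0.   ] [108.9  73.9  38.6] tip now [0.5538 0.0419 0.1762] F [-0.9  0.2  0.2]
```

View pics/side12z.png

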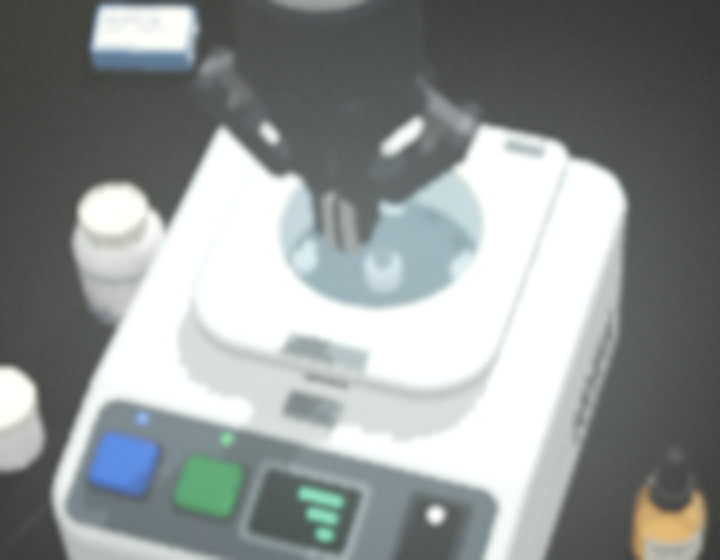

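The dark slot is visible again at zoom (330,378), and the lid's front edge has risen about 2.5 px. It may not be caught, so I'll look again after a wait.

```bash
python3 -m handwheel '0 0 0 0 0 0 1; 0 0 0 0 0 0 1; 0 0 0 0 0 0 1;0 0 0 0 0 0 1'|grep -E "pos|force"
python3 - <<'E'
from h import *
for n in ["side"]:
    ff=grab_frame(n)
    u,v=280,230
    cv2.imwrite(f"pics/{n}13z.png",cv2.resize(ff["frame"][v-70:v+70,u-90:u+90],None,fx=4,fy=4,interpolation=cv2.INTER_CUBIC))
E
```

```text
position: [0.5527, 0.0419, 0.1584]
contact_force: [0.2, 0.4, 0.6]
```

View pics/side13z.png

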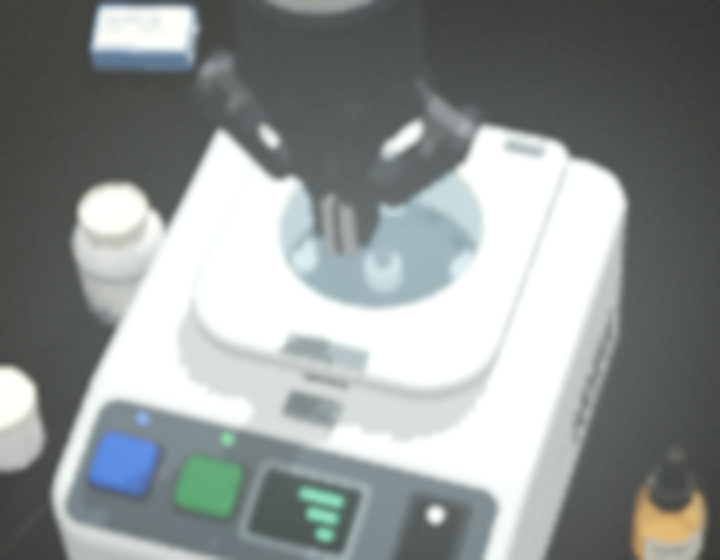

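```bash
python3 - <<'E'
from h import *
for n,(u,v) in dict(side=(280,230),scene=(290,250)).items():
    ff=grab_frame(n)
    im=ff["frame"][v-70:v+70,u-90:u+90]
    cv2.imwrite(f"pics/{n}14z.png",cv2.resize(im,None,fx=4,fy=4,interpolation=cv2.INTER_CUBIC))
    for a in (-.02,0,.02,.05,.08,.12):
        P=lambda r,y,h:((proj(ff,M(.105-r*np.cos(a)+h*np.sin(a),y,.132+r*np.sin(a)+h*np.cos(a)))-[u-90,v-70])*4).round()
        print(n,a,"top mid",P(.152,0,.006),"bot mid",P(.152,0,-.006),"bot y-40",P(.152,-.04,-.006))
    print("catch top", ((proj(ff,M(-.0535,0,.127))-[u-90,v-70])*4).round())
E
```

```text
side -0.02 top mid [319. 370.] bot mid [321. 385.] bot y-40 [404. 405.]
side 0 top mid [319. 366.] bot mid [321. 381.] bot y-40 [404. 402.]
side 0.02 top mid [318. 362.] bot mid [320. 377.] bot y-40 [403. 398.]
side 0.05 top mid [318. 355.] bot mid [319. 372.] bot y-40 [403. 393.]
side 0.08 top mid [318. 348.] bot mid [319. 366.] bot y-40 [402. 387.]
side 0.12 top mid [317. 339.] bot mid [318. 357.] bot y-40 [402. 378.]
catch top [316. 391.]
scene -0.02 top mid [388. 338.] bot mid [388. 347.] bot y-40 [459. 313.]
scene 0 top mid [388. 336.] bot mid [388. 345.] bot y-40 [459. 311.]
scene 0.02 top mid [387. 333.] bot mid [388. 343.] bot y-40 [459. 309.]
scene 0.05 top mid [387. 329.] bot mid [388. 340.] bot y-40 [459. 305.]
scene 0.08 top mid [386. 325.] bot mid [388. 336.] bot y-40 [459. 301.]
scene 0.12 top mid [385. 318.] bot mid [387. 330.] bot y-40 [459. 295.]
catch top [394. 355.]
```

View pics/scene14z.png

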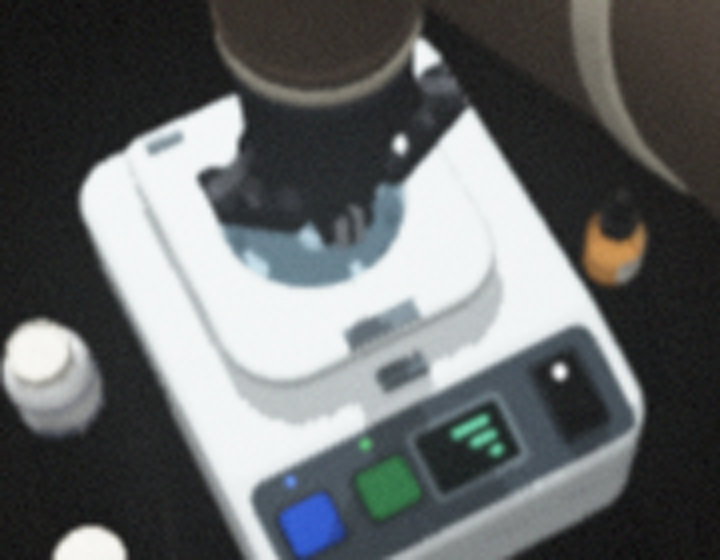

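The lid edge now fits about 0.05–0.08 rad, so it may not be latched. I'll compare column profiles (lid edge and catch) between the initial, pressed and current side frames.

```bash
python3 - <<'E'
from h import *
u,v=280,230
A=cv2.resize(cv2.imread("pics/side0.png")[v-70:v+70,u-90:u+90],None,fx=4,fy=4,interpolation=cv2.INTER_CUBIC)
B=cv2.imread("pics/side11z.png");C=cv2.imread("pics/side13z.png");D=cv2.imread("pics/side10z.png")
out=np.vstack([cv2.resize(np.hstack([X[320:440,240:460] for X in p]),None,fx=1.7,fy=1.7) for p in ((A,D),(B,C))])
print(out.shape); cv2.imwrite("pics/cmp.png",out)
# intensity-columns in world line on catch
for n,X in zip("A D B C".split(),(A,D,B,C)):
    g=cv2.cvtColor(X,cv2.COLOR_BGR2GRAY); print(n,"x312",g[340:440:4,308:316].mean(1).round().astype(int)); print(n,"x404",g[370:440:4,400:408].mean(1).round().astype(int))
E
```

```text
(408, 748, 3)
A x312 [ 85 122 153 155 136 114 100  88  75  89 132 169 177 160 125 102  96  97
  99 107 124 152 174 183 184]
A x404 [182 182 182 182 182 182 182 182 182 182 182 182 182 182 182 182 182 182]
D x312 [164 182 202 206 200 189 168 140 119 130 172 208 220 220 213 188 152 133
 131 133 138 148 173 204 219]
D x404 [235 215 202 202 212 220 221 221 221 221 220 220 221 221 220 220 220 220]
B x312 [206 181 163 160 161 167 185 202 203 199 205 215 217 200 165 142 136 137
 139 147 164 192 213 221 223]
B x404 [255 255 255 254 247 230 210 199 205 216 220 221 221 221 228 244 255 255]
C x312 [180 163 161 163 174 193 205 201 184 164 178 208 217 200 166 144 139 141
 144 150 166 192 214 221 224]
C x404 [255 255 253 240 222 205 200 209 218 221 221 221 221 221 221 221 221 228]
```

View pics/cmp.png

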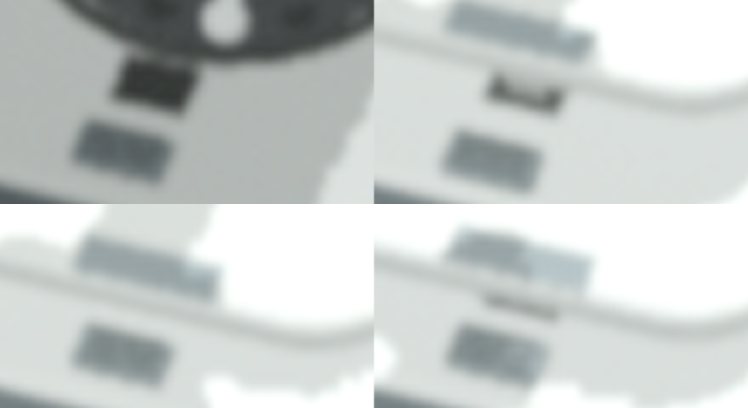

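The profiles settle it. While closing, the catch was pushed forward about 2.5 px (≈5 mm). In both the pressed and current frames it is back at its initial position. The lid relaxed by only about 0.025 rad off its stop and then stayed still, so it is caught. Now I'll move to the blue key, tilted 15°.

```bash
python3 - <<'E'
from h import *
t=np.radians(15)
n=np.array([-np.sin(t),0,np.cos(t)])
p=np.array([-.109,.074,.1184])
row(M(*(p+n*.06)),15)
E
python3 -m handwheel '0 -0.05 0 25 15 -5 1; 0 -0.1 0 50 30 -5 1; 0 -0.15 0 75 45 -5 1; 0 -0.2 0 100 60 -5 1; 0 -0.25 0 115 70 -3 1; 0 -0.27 0 119 74 -1 1; 0 -0.27 0 119 74 -1 1; 0 -0.27 0 119 74 -1 1'
python3 - <<'E'
from h import *
t=np.radians(15)
n=np.array([-np.sin(t),0,np.cos(t)])
p=np.array([-.109,.074,.1184])
row(M(*(p+n*.06)),15);row(M(*(p+n*.015)),15);
for n,(u,v) in dict(side=(230,255),wrist=(320,260)).items():
    ff=grab_frame(n)
    cv2.imwrite(f"pics/{n}15z.png",cv2.resize(ff["frame"][v-60:v+60,u-80:u+80],None,fx=4,fy=4,interpolation=cv2.INTER_CUBIC))
E
```

```text
t 14.23 row [-0.002 -0.271 -0.   ] [118.8  73.9  -0.7] tip now [0.5531 0.0419 0.1752] F [ 0.4 -0.8 -0.1]
time: 14.9
position: [0.4349, 0.1177, 0.1612]
eef_rot: [0.13, 0.005, 0.991, -0.001]
contact_force: [-1.2, -0.3, -0.3]
width: 0.003
t 14.90 row [-0.001 -0.001  0.001] [ 0.1 -0.5  0.7] tip now [0.4307 0.1177 0.1771] F [-1.2 -0.3 -0.3]
t 14.90 row [-0.001 -0.001  0.001] [ 0.1 -0.5 45.7] tip now [0.4307 0.1177 0.1771] F [-1.2 -0.3 -0.3]
```

View pics/side15z.png

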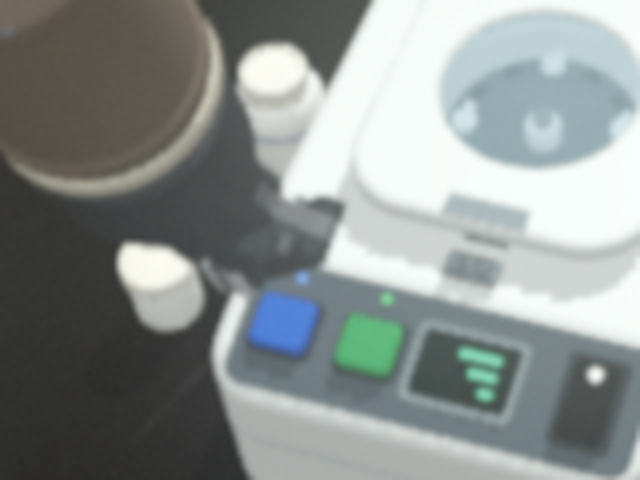

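View pics/wrist15z.png

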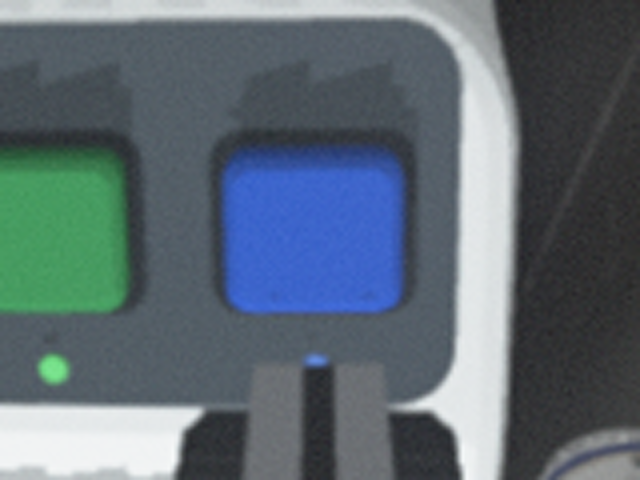

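The lid is still shut with the catch home. In the wrist view the tips at (317,365) zoom line up laterally with the key centre at (313,230), and the standoff explains the gap. Approaching now.

```bash
python3 -m handwheel '0 0 0 0 0 10 1; 0 0 0 0 0 20 1; 0 0 0 0 0 30 1; 0 0 0 0 0 40 1; 0 0 0 0 0 48 1; 0 0 0 0 0 48 1'
python3 - <<'E'
from h import *
t=np.radians(15)
n=np.array([-np.sin(t),0,np.cos(t)])
p=np.array([-.109,.074,.1184])
row(M(*p),15);
for n,(u,v) in dict(side=(230,255),wrist=(320,260)).items():
    ff=grab_frame(n)
    cv2.imwrite(f"pics/{n}16z.png",cv2.resize(ff["frame"][v-60:v+60,u-80:u+80],None,fx=4,fy=4,interpolation=cv2.INTER_CUBIC))
E
```

```text
time: 15.5
position: [0.4488, 0.1158, 0.1135]
eef_rot: [0.129, 0.007, 0.992, -0.002]
contact_force: [-0.3, -0.3, 0.1]
width: 0.0
t 15.50 row [-0.004 -0.003 -0.002] [ 1.2  1.3 11.1] tip now [0.4446 0.1159 0.1294] F [-0.3 -0.3  0.1]
```

View pics/side16z.png

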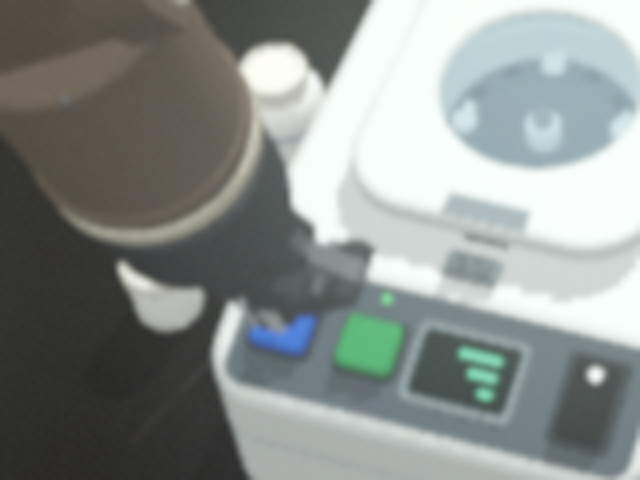

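View pics/wrist16z.png

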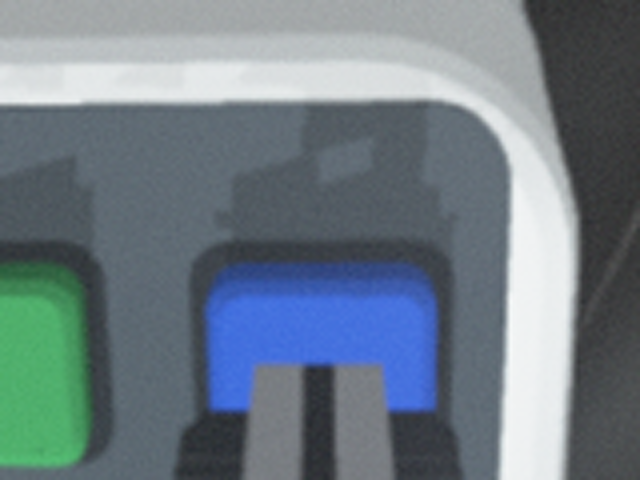

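The tip is over the blue key, clear of the green one. Pressing in small steps.

```bash
python3 -m handwheel '0 0 0 1 1 3 1; 0 0 0 1 1 7 1; 0 0 0 1 1 8 1;0 0 0 1 1 8 1'|grep -E "pos|force"; for k in 1 2 3; do python3 -m handwheel '0 0 0 0 0 1 1; 0 0 0 0 0 2 1; 0 0 0 0 0 2 1'|grep -E "pos|force"; done
```

```text
position: [0.4498, 0.1172, 0.1065]
contact_force: [-0.9, -0.3, 0.3]
position: [0.4503, 0.1172, 0.1045]
contact_force: [0.2, -0.0, 0.5]
position: [0.451, 0.1173, 0.1026]
contact_force: [-0.3, -0.2, 1.1]
position: [0.4515, 0.1173, 0.1006]
contact_force: [-1.4, 0.3, 2.4]
```

```bash
for k in 1 2 3; do python3 -m handwheel '0 0 0 0 0 1 1; 0 0 0 0 0 1.5 1; 0 0 0 0 0 1.5 1'|grep -E "pos|force"; done
```

```text
position: [0.4519, 0.1173, 0.0991]
contact_force: [-0.7, 0.6, 3.1]
position: [0.4522, 0.1173, 0.0979]
contact_force: [-5.3, -0.5, 11.6]
position: [0.4524, 0.1174, 0.0975]
contact_force: [-14.6, -2.6, 29.0]
```

The key has bottomed out: about 3 N of spring force, then a sharp rise over roughly 5 mm of travel. I'll ease to a moderate push, hold, and check.

```bash
python3 -m handwheel '0 0 0 0 0 0.7 1; 0 0 0 0 0 0.7 1; 0 0 0 0 0 0.7 1; 0 0 0 0 0 0.7 1; 0 0 0 0 0 0.7 1; 0 0 0 0 0 0.7 1; 0 0 0 0 0 0.7 1; 0 0 0 0 0 0.7 1'
python3 - <<'E'
from h import *
for n,(u,v) in dict(side=(250,255),wrist=(320,260),scene=(290,270)).items():
    ff=grab_frame(n)
    cv2.imwrite(f"pics/{n}17z.png",cv2.resize(ff["frame"][v-65:v+65,u-85:u+85],None,fx=4,fy=4,interpolation=cv2.INTER_CUBIC))
s=bot.state(); print(s["contact_force"],s["position"])
E
```

```text
time: 18.1
position: [0.4523, 0.1174, 0.0977]
eef_rot: [0.13, 0.007, 0.992, -0.001]
contact_force: [-11.1, -1.3, 22.2]
width: 0.001
[-10.87622604  -1.93757725  23.26657489] [0.45235674 0.11734717 0.09766801]
```

View pics/wrist17z.png

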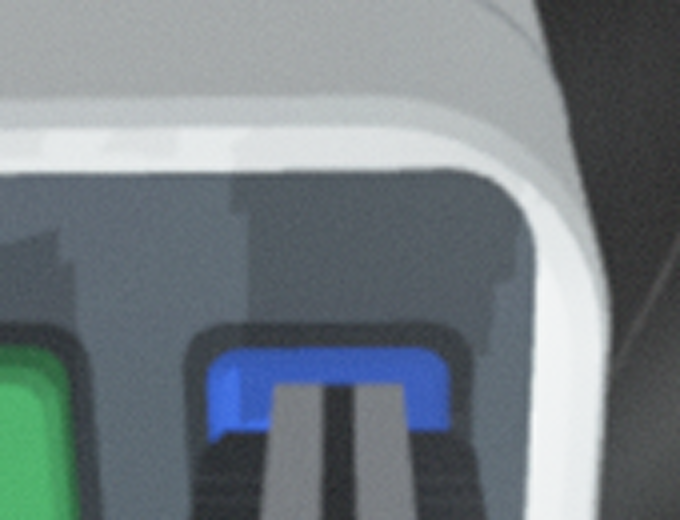

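View pics/side17z.png

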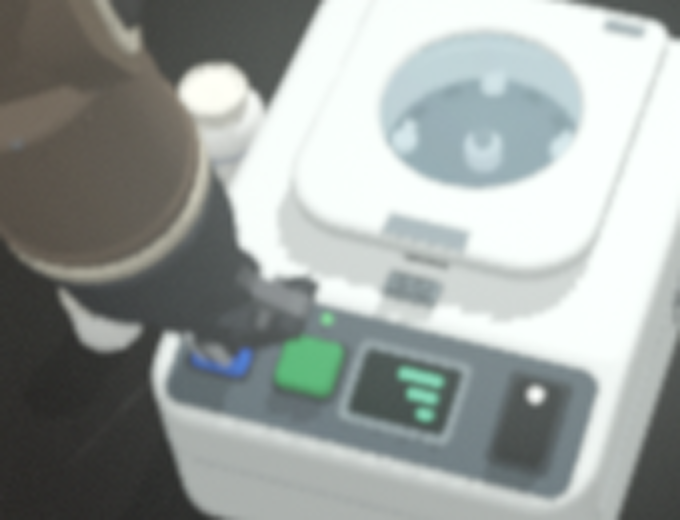

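View pics/scene17z.png

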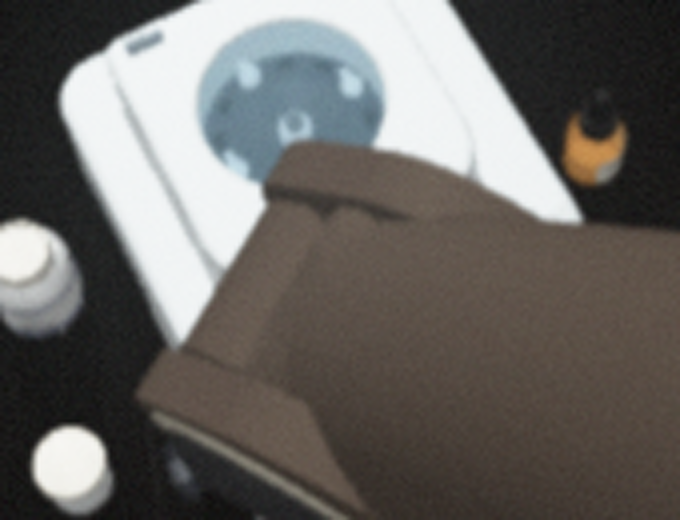

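The key is flush and its side wall is hidden, unlike the green key beside it. The lid is down with the catch home, the rocker on, and the bottles and pot in place. Handing in while holding.

```bash
python3 - <<'E'
from bench import bot
print(bot.sign_off()); s=bot.state(); print(s["time"],s["contact_force"],s["position"])
E
```

```text
the job is handed in; nothing more can be done
None
the job is handed in; nothing more can be done
```

I switched the rocker on, pushed the lid shut until the catch held it, and handed the job in at about 18 s with the fingertip still holding the blue key down. The hand-in gives no verdict, so this rests on my own last checks.

**What the last checks showed**
- **Rocker:** the force dropped as it snapped over, and the white dot came down 2.9 mm (about 3 mm expected).
- **Lid and catch:** while the lid closed, the catch was pushed about 5 mm forward, then went back to its starting place. The lid rose only about 0.025 rad off its stop and stayed there after I let go.
- **Blue key:** contact was followed by about 5 mm of soft travel, then a firm stop. The push at hand-in was about 25 N.
- **Green key:** it looked unpressed.
- **Loose things:** both bottles and the pot looked in place. The pen was last seen in place right after the rocker press; it was outside my last pictures.

**What disagreed**
- **Fingertip position:** the cameras and the contact heights put the closed fingertips about 16 mm behind the reported TCP, not 22 mm ahead of it. I used the measured offset from then on.
- **Lid angle:** the first reading of the lid edge after release gave 0.05–0.08 rad, which would mean not shut. Comparing its edge with the pressed frame, and the catch with its starting place, showed the lid caught, so I trusted those.
- **Push direction:** the final force leaned about 25 degrees from vertical instead of 15. I took that as friction and did not look further.

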